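Tare the empty bead cup on the counting scale

TASK

Get the bead scale ready for filling the empty cup that stands on its pan: press the round key on the scale's front fully down and let it come back up (that switches it on), then press the long bar-shaped key fully down and let it come back up (that zeroes the cup). Press one key at a time, do not press the square key, and do not shift or tip the cup.

Things in the scene. Friction and masses are not known exactly. Their poses are not given: they have to be found in the camera images.
- round_key_top (a point): Round black key, 32 mm in diameter, in a row of three black keys 75 mm apart on the front of a white bench scale (300 x 290 mm); their order varies. Top face level, 71 mm above the table, 16 mm above the scale's front deck; sprung, 7 mm travel straight down, bottoms out at about 4 N, springs back. Point: centre of the top face, z up, x towards the pan, y along the row.
- bar_key_top (a point): Long bar-shaped black key in the same row, 54 mm along the row (y), 20 mm across (x). Top face level, 71 mm above the table, 16 mm above the scale's front deck; sprung, 7 mm travel straight down, bottoms out at about 4 N, springs back. Point: centre of the top face, z up, x towards the pan, y along the row.
- square_key_top (a point): Square black key in the same row, 30 x 30 mm, not to be pressed. Top face level, 71 mm above the table, 16 mm above the scale's front deck; sprung, 7 mm travel straight down, bottoms out at about 4 N, springs back. Point: centre of the top face, z up, x towards the pan, y along the row.
- cup_center (a point): Empty clear plastic cup loose on the scale's steel pan, 80 mm in diameter, 40 mm tall, about 50 g; point on its axis, half-way up, z along the axis. The pan is 70 mm above the table, the rim 110 mm. The cup stays 90 mm or more from the line of key centres. A glue bottle 150 mm tall, a low bead tub and pliers lie on the table beside the scale.

How it is judged:
By the outcome, as a careful person would: the job done as asked, in the order asked, and still so for the second after the job is handed in, with the robot touching nothing.
It also fails if it takes over 35 s, if anything falls off the work surface, if the arm or the gripper's body presses on something with over 40 N, if the wrist force passes 120 N, or if a joint passes its speed limit or range.

ROBOT

A 6-joint arm with a two-finger parallel gripper is mounted at the origin on the work surface. World frame = base frame: x ahead of the robot, y to its left, z up, the work surface at z = 0. Lengths are in m, angles in rad, forces in N, time in s.
With the tool pointing down it reaches from about 0.225 to 0.875 m from the base axis. Payload 3.4 kg.
Tool frame: the origin (TCP) lies midway between the tips of the shut fingers; the grasp point (between the pads) lies 19 mm behind it (ctrl.grip_depth is the distance from the TCP to the grasp point, in m); z points along the fingers, y is the line along which they close (so a half turn about z gives the same grasp; the last joint's range is limited). The gripper opens to 85 mm and grips with 20 to 120 N. Pads are 22 mm wide; open, the fingers measure 114 mm over their backs; the gripper's body (76 mm by 85 mm) begins 54 mm behind the grasp point. The pads swing forward as they close: fully open they stand 13 mm farther back than shut.
Start: joints at [-1.378, 0.276, 1.505, -0, 1.361, -0.121], TCP at [0.177, -0.547, 0.231] pointing down, gripper open.
Joint ranges: [-2.89, 2.89], [-0.75, 2.08], [0.22, 2.7], [-1.18, 4.32], [0.11, 2.71], [-2.7, 2.7]. Speed limits (rad/s): [2.57, 2.57, 3.14, 3.14, 3.14, 3.14].

INTERFACE

Orientations are given as a rotation vector (axis times angle).
In Python, from station import status, get_image, get_calibration, job, ctrl gives the robot as it stands.
- The arm moves only by the tool send_rows, never from a script. Its argument "moves" is a list that holds one entry, the list of rows, each a list of 4 numbers: the shift along the world's x, y, z in m, then the turn about the world's z in rad. In form: [[[x, y, z, spin], ...]]. A call has exactly 8 rows; each row shifts and turns the commanded pose from where the row before left it; what a row does not reach is not made up. A row lasts 1/12 s, in which the tool goes at most 41.7 mm and 7.16 degrees, less where a joint would pass 70% of its speed; a pose out of reach is approached as far as the arm can. A call with a gripper value outside its range is refused whole. "gripper" is the closure, from -1 (fully open) to 1 (shut), set as the call begins (left out, the last holds). The fingers move at their own pace and stop on an object; "force" is the grip in N (left out, the last holds). Time passes only in rows, so rows that do not move let the fingers close, or fill a call up. It gives the time, the measured TCP pose, the force, the opening and the grip force at its end, in the units of the state.
- status.get_state(): the state, without advancing time (a new reading comes with each control period).
- get_image(name): name is "scene" or "top"; returns the picture (400x640x3 uint8, red, green, blue); there is no depth.
- get_calibration(name): a dict with "fx", "fy", "cx", "cy" (pixels), "k1" (the pictures are not rectified: a ray, as slopes to the right and down, at radius r is drawn at 1 + k1 r^2 times it, then the intrinsics apply), "eye" and "rotation" of the camera in the world. Camera axes: x right, y down, z forward; pixel columns grow to the right and rows downward; lengths in m; the calibration is good to about 2 mm. A picture is of the moment at which its call begins. get_calibration takes no time and is no camera call.
- job.finish_job(): hands the job in; it is judged then, once.
The state is a dict: "time": time; "joint_positions": joint angles; "qvel": joint speeds; "effort": joint torques, N m; "ee_pos": TCP position; "eef_rot": TCP orientation; "contact_force": force on the tool from outside, world axes, zero at the start; "wrist_torque": the same for the moment, N m; "width": opening from 0.0 (shut) to 1.0 (fully open); "gripper_force": force on a finger pad.
Only numpy, scipy, OpenCV 4.12 (cv2) and the standard library are available. Lean on these libraries where they do the work, as an engineer would, in place of code of your own. Each camera call takes 0.05 s, during which the arm holds its last target. There are 200 camera calls.

## Working session

There is one attempt and no reset: what is moved stays moved. The work goes in short steps, Python scripts to look and compute and a tool call to move; the robot and the scene stay as the last step left them, time stands still between calls to the robot, and variables do not carry over. Pictures are saved under pics/ and viewed, at most 10 in all, crops included, and the job is handed in when it is done.

Besides the shell and the picture viewer there is one more tool, called as name(argument=value, ...) on one line, values as JSON. send_rows: Moves the arm, as the interface text tells. Its arguments: {"type":"object","properties":{"moves":{"type":"array","items":{"type":"array","items":{"type":"array","items":{"type":"number"}}}},"gripper":{"type":"number"},"force":{"type":"number"}},"required":["moves"]}

```bash
mkdir -p pics; cat > h.py <<'E'
import numpy as np, cv2
from station import status, get_image, get_calibration, job, ctrl
def ray(name,u,v):
    c=get_calibration(name); x=(u-c["cx"])/c["fx"]; y=(v-c["cy"])/c["fy"]
    K=np.array([[c["fx"],0,c["cx"]],[0,c["fy"],c["cy"]],[0,0,1]])
    p=cv2.undistortPoints(np.array([[[u,v]]],float),K,np.array([c["k1"],0,0,0,0.]))[0,0]
    return np.array(c["eye"]),np.array(c["rotation"])@np.array([p[0],p[1],1])
def onz(name,u,v,z):
    e,d=ray(name,u,v); return e+d*(z-e[2])/d[2]
E
python3 - <<'E'
from h import *
for n in("scene","top"):
    cv2.imwrite(f"pics/{n}0.png",get_image(n)[:,:,::-1]); print(get_calibration(n))
s=status.get_state(); print(s["time"],s["ee_pos"],s["eef_rot"],s["width"])
E
```

```text
{'fx': 503.92727386325055, 'fy': 503.92727386325055, 'cx': 323.8861993115754, 'cy': 203.0221251713798, 'k1': -0.06073900889415698, 'eye': array([1.15823854, 0.53327671, 0.76934271]), 'rotation': array([-1.03627213, -2.37656893,  1.06808904])}
{'fx': 464.05954459860413, 'fy': 464.05954459860413, 'cx': 315.67931861695433, 'cy': 206.6804676789862, 'k1': -0.049561012292713064, 'eye': array([0.52269989, 0.05988596, 0.892154  ]), 'rotation': array([-2.17295794,  2.20114491, -0.13309676])}
0.1 [ 0.17736785 -0.54646723  0.23052827] [-3.10136667e+00 -4.90581138e-01  1.06058379e-04] 1.0020364740541234
```

Rotation is a rotation vector; I'll convert it with Rodrigues.

```bash
sed -i 's/np.array(c\["rotation"\])@/cv2.Rodrigues(np.array(c["rotation"]))[0]@/; s/^    c=get_calibration(name); .*/    c=get_calibration(name)/' h.py; cat h.py
```

```text
import numpy as np, cv2
from station import status, get_image, get_calibration, job, ctrl
def ray(name,u,v):
    c=get_calibration(name)
    K=np.array([[c["fx"],0,c["cx"]],[0,c["fy"],c["cy"]],[0,0,1]])
    p=cv2.undistortPoints(np.array([[[u,v]]],float),K,np.array([c["k1"],0,0,0,0.]))[0,0]
    return np.array(c["eye"]),cv2.Rodrigues(np.array(c["rotation"]))[0]@np.array([p[0],p[1],1])
def onz(name,u,v,z):
    e,d=ray(name,u,v); return e+d*(z-e[2])/d[2]
```

View pics/top0.png

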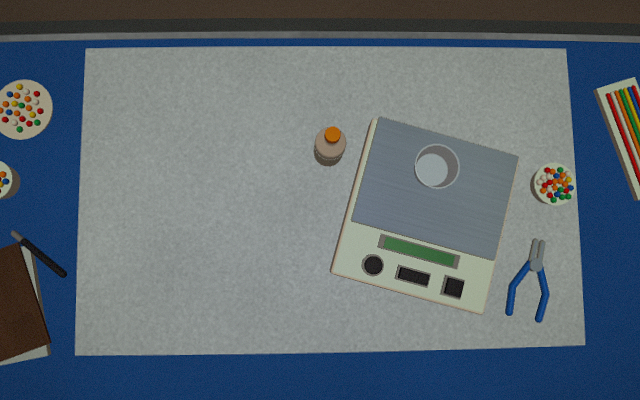

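View pics/scene0.png

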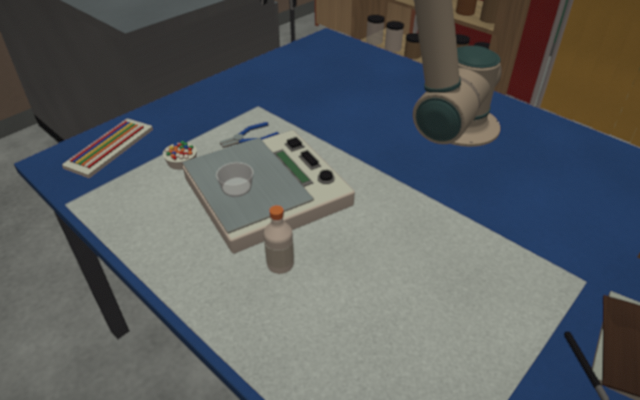

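The top view shows the round key near (373,265), the bar near (413,275) and the square key near (453,287). The cup is at (437,166), on the far side of the display from the keys, and the bottle is at (330,143). The scene view shows the same order and nothing above the keys.

```bash
python3 - <<'E'
from h import *
def keys(n,box):
    im=cv2.imread(f"pics/{n}0.png"); u0,v0,u1,v1=box
    m=(im.max(2)<50).astype(np.uint8); z=np.zeros_like(m); z[v0:v1,u0:u1]=m[v0:v1,u0:u1]
    N,l,st,c=cv2.connectedComponentsWithStats(z)
    for i in range(1,N):
        if st[i,4]>30:
            p=onz(n,*c[i],.071); print(n,c[i].round(1),st[i],p.round(4))
            cs,_=cv2.findContours((l==i).astype(np.uint8),0,2); q=cv2.minAreaRect(np.array([onz(n,*map(float,x[0]),.071)[:2]*1000 for x in cs[0]],np.float32)); print(np.round(q[0],1),np.round(q[1],1),q[2])
keys("top",(350,245,475,302)); keys("scene",(280,130,340,190))
print("cup",onz("top",437,166,.11),"bottle",onz("top",333,134,.15))
E
```

```text
top [373. 265.] [365 257  17  17 244] [ 0.4947 -0.0638  0.071 ]
[494.7 -63.9] [28.5 28.1] 89.00945281982422
top [413. 276.] [398 267  31  19 338] [ 0.4742 -0.1346  0.071 ]
[ 474.2 -134.9] [54.  19.8] 73.86424255371094
top [453.6 287. ] [444 278  20  19 274] [ 0.4532 -0.2068  0.071 ]
[ 453.3 -206.7] [30.5 28.4] 73.7971420288086
scene [293.7 143. ] [288 138  13  10  90] [ 0.4615 -0.2023  0.071 ]
[ 461.9 -202.8] [33.6 27. ] 74.09654998779297
scene [309.1 158.6] [302 152  16  14 118] [ 0.4817 -0.131   0.071 ]
[ 481.7 -131.9] [56.  18.1] 74.23541259765625
scene [325.6 175.6] [320 171  12  10 100] [ 0.5025 -0.0598  0.071 ]
[502.3 -60.3] [32.4 24.7] 43.0321044921875
cup [ 0.66375503 -0.17349849  0.11      ] bottle [0.71089109 0.00822283 0.15      ]
```

The keys are located, with the top view the more trustworthy because the scene view is biased by the key sides. I'll shut the gripper and travel to above the round key, then check.

send_rows(moves=[[[0.02, 0.03, 0, 0], [0.02, 0.03, 0, 0], [0.02, 0.03, 0, 0], [0.02, 0.03, 0, 0], [0.02, 0.03, 0, 0], [0.02, 0.03, 0, 0], [0.02, 0.03, 0, 0], [0.02, 0.03, 0, 0]]], gripper=1)

```text
time: 0.77
ee_pos: [0.3379, -0.3052, 0.2311]
eef_rot: [-3.103, -0.49, 0.0]
contact_force: [-0.2, -0.2, 0.9]
width: -0.001
gripper_force: 0.0
```

send_rows(moves=[[[0.02, 0.03, 0, 0], [0.02, 0.03, 0, 0], [0.02, 0.03, 0, 0], [0.02, 0.03, 0, 0], [0.02, 0.03, 0, 0], [0.02, 0.03, 0, 0], [0.02, 0.03, 0, 0], [0, 0, 0, 0]]])

```text
time: 1.43
ee_pos: [0.4803, -0.0918, 0.231]
eef_rot: [-3.098, -0.499, -0.004]
contact_force: [0.3, -0.3, 0.0]
width: -0.0
gripper_force: 0.0
```

send_rows(moves=[[[0.008, 0.015, -0.02, 0], [0.008, 0.015, -0.03, 0], [0, 0, -0.03, 0], [0, 0, -0.03, 0], [0, 0, -0.03, 0], [0, 0, 0, 0], [0, 0, 0, 0], [0, 0, 0, 0]]])

```text
time: 2.1
ee_pos: [0.4944, -0.0675, 0.0925]
eef_rot: [3.102, 0.49, 0.002]
contact_force: [-0.5, -0.1, 0.3]
width: -0.001
gripper_force: 0.0
```

```bash
python3 - <<'E'
from h import *
a=get_image("scene")[110:240,220:400,::-1]; b=get_image("top")[200:330,320:500,::-1]
cv2.imwrite("pics/c1.png",cv2.resize(np.hstack([a,b]),None,fx=2.2,fy=2.2))
s=status.get_state();print(s["ee_pos"],s["contact_force"])
E
```

```text
[ 0.49510061 -0.06763651  0.09332075] [ 0.4003886  -0.32018115  0.30582842]
```

View pics/c1.png

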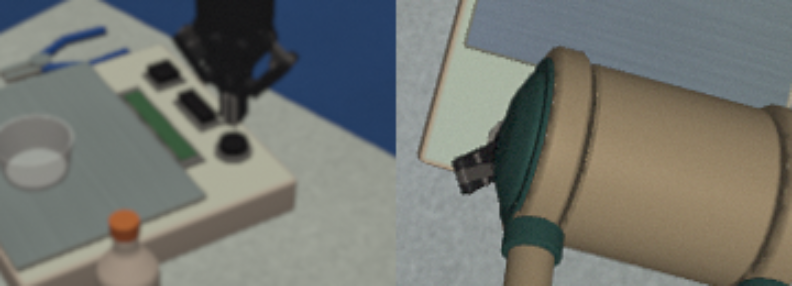

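The scene crop shows the shut fingertips directly above the round key, with the tips at full-frame pixel (325,165) and the key at (326,176). The cup is undisturbed. Next I'll nudge 3 mm in y and press gently.

send_rows(moves=[[[0, 0.003, -0.008, 0], [0, 0, -0.006, 0], [0, 0, -0.004, 0], [0, 0, -0.004, 0], [0, 0, -0.003, 0], [0, 0, -0.002, 0], [0, 0, 0, 0], [0, 0, 0, 0]]])

```text
time: 2.87
ee_pos: [0.4933, -0.0638, 0.0644]
eef_rot: [-3.103, -0.491, 0.001]
contact_force: [-1.3, 1.5, 3.5]
width: -0.004
gripper_force: 1.8
```

send_rows(moves=[[[0, 0, -0.001, 0], [0, 0, -0.001, 0], [0, 0, 0, 0], [0, 0, 0, 0], [0, 0, 0, 0], [0, 0, 0, 0], [0, 0, 0, 0], [0, 0, 0, 0]]])

```text
time: 3.53
ee_pos: [0.4933, -0.0638, 0.0638]
eef_rot: [3.103, 0.491, 0.0]
contact_force: [-4.9, 1.3, 14.6]
width: 0.0
gripper_force: 7.3
```

The round key has bottomed out: force jumped to 14.6 N at z = 0.064. Now I'll lift straight up and move over the bar key.

send_rows(moves=[[[0, 0, 0.003, 0], [0, 0, 0.005, 0], [0, 0, 0.01, 0], [0, 0, 0.015, 0], [0, 0, 0, 0], [0, 0, 0, 0], [0, 0, 0, 0], [0, 0, 0, 0]]])

```text
time: 4.2
ee_pos: [0.4929, -0.0638, 0.0945]
eef_rot: [-3.103, -0.491, 0.002]
contact_force: [0.2, 0.3, -1.1]
width: 0.0
gripper_force: 0.0
```

send_rows(moves=[[[-0.005, -0.018, 0, 0], [-0.005, -0.018, 0, 0], [-0.005, -0.018, 0, 0], [-0.005, -0.017, 0, 0], [0, 0, 0, 0], [0, 0, 0, 0], [0, 0, 0, 0], [0, 0, 0, 0]]])

```text
time: 4.87
ee_pos: [0.4734, -0.1341, 0.095]
eef_rot: [-3.102, -0.492, 0.001]
contact_force: [0.1, 0.7, -0.5]
width: -0.002
gripper_force: 0.0
```

```bash
python3 - <<'E'
from h import *
a=get_image("scene")[110:240,220:400,::-1]
cv2.imwrite("pics/c2.png",cv2.resize(a,None,fx=3,fy=3))
s=status.get_state();print(s["ee_pos"],s["contact_force"],s["time"])
E
```

```text
[ 0.47352159 -0.13408916  0.09510482] [ 0.82387176 -0.09562759  0.28631661] 4.9167
```

View pics/c2.png

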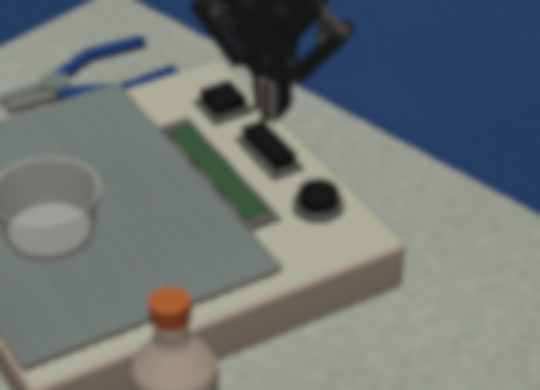

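The round key is back up, at crop pixel (318,197). The tips are above the bar key, which is at crop (270,148), and clear of the square key. Now the same press on the bar.

send_rows(moves=[[[0, 0, -0.01, 0], [0, 0, -0.008, 0], [0, 0, -0.005, 0], [0, 0, -0.004, 0], [0, 0, -0.003, 0], [0, 0, -0.002, 0], [0, 0, -0.001, 0], [0, 0, 0, 0]]])

```text
time: 5.58
ee_pos: [0.4731, -0.1342, 0.0638]
eef_rot: [-3.102, -0.49, 0.0]
contact_force: [-3.3, 3.6, 13.6]
width: -0.004
gripper_force: 6.9
```

send_rows(moves=[[[0, 0, 0, 0], [0, 0, 0, 0], [0, 0, 0, 0], [0, 0, 0, 0], [0, 0, 0, 0], [0, 0, 0, 0], [0, 0, 0, 0], [0, 0, 0, 0]]])

```text
time: 6.25
ee_pos: [0.4731, -0.1342, 0.0638]
eef_rot: [-3.102, -0.49, -0.0]
contact_force: [-2.7, 3.9, 13.4]
width: 0.001
gripper_force: 6.9
```

The bar key bottomed out at 13.5 N. Now I'll lift well clear.

send_rows(moves=[[[0, 0, 0.003, 0], [0, 0, 0.005, 0], [0, 0, 0.01, 0], [0, 0, 0.02, 0], [0, 0, 0.03, 0], [0, 0, 0.03, 0], [0, 0, 0.02, 0], [0, 0, 0, 0]]])

```text
time: 6.92
ee_pos: [0.4766, -0.1366, 0.185]
eef_rot: [3.097, 0.49, 0.013]
contact_force: [0.6, -0.6, 0.5]
width: -0.001
gripper_force: 0.0
```

send_rows(moves=[[[0, 0, 0, 0], [0, 0, 0, 0], [0, 0, 0, 0], [0, 0, 0, 0], [0, 0, 0, 0], [0, 0, 0, 0], [0, 0, 0, 0], [0, 0, 0, 0]]])

```text
time: 7.58
ee_pos: [0.4734, -0.1349, 0.1801]
eef_rot: [-3.103, -0.491, 0.001]
contact_force: [0.9, -0.9, -0.8]
width: -0.005
gripper_force: 0.0
```

```bash
python3 - <<'E'
from h import *
a=get_image("scene")[90:240,160:400,::-1]
cv2.imwrite("pics/c3.png",cv2.resize(a,None,fx=3,fy=3))
s=status.get_state();print(s["ee_pos"],s["contact_force"],s["time"])
E
```

```text
[ 0.47347498 -0.13494625  0.18019175] [-0.49755632  0.61413489  0.64791355] 7.6333
```

View pics/c3.png

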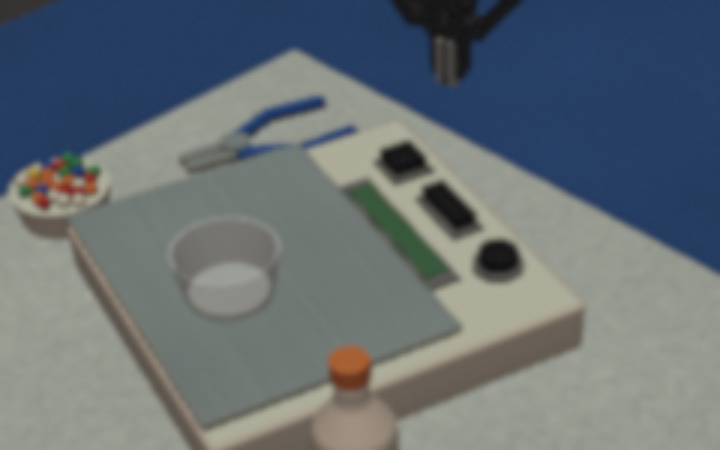

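All three keys are up, at crop pixels (403,160), (450,208) and (498,258). The cup is upright at crop (225,265) and unmoved, and the gripper is clear of everything.

```bash
python3 -c "
from station import job
print(job.finish_job())"
```

```text
the job is handed in; nothing more can be done
None
```

I pressed the round key fully down and let it come back up, then did the same with the bar key; the square key and cup were not touched, and the job was handed in at about 8 s, with no verdict returned.

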